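# Pump-and-hold check of a rebuilt brake lever

## Robot

A 6-joint arm with a two-finger parallel gripper is mounted at the origin on the work surface. World frame = base frame: x ahead of the robot, y to its left, z up, the work surface at z = 0. Lengths are in m, angles in rad, forces in N, time in s.
With the tool pointing down it reaches from about 0.35 to 0.975 m from the base axis. Payload 4.9 kg.
Tool frame: the origin (TCP) lies at the very end of the fingers, on their centre line; the grasp point (between the pads) lies 19 mm behind it; z points along the fingers, y is the line along which they close (so a half turn about z gives the same grasp; the last joint's range is limited). The gripper opens to 85 mm and grips with 20 to 120 N. Pads are 22 mm wide; open, the fingers measure 114 mm over their backs; the gripper's body (76 mm by 85 mm) begins 54 mm behind the grasp point. The pads swing forward as they close: fully open they stand 13 mm farther back than shut.
Start: joints at [1.112, 0.053, 1.613, -0, 1.476, -0.119], TCP at [0.208, 0.589, 0.231] pointing down, gripper open.
Joint ranges: [-3.01, 3.01], [-1.01, 2.22], [0.06, 2.58], [-1.02, 4.17], [0.09, 2.62], [-3.14, 3.14]. Speed limits (rad/s): [2.57, 2.57, 3.14, 3.14, 3.14, 3.14].

## Interface

Orientations are given as a unit quaternion [w, x, y, z].
In Python, from plant import state, optics, ticket, nets gives the robot as it stands. The module is installed in compiled form; this text tells all that it offers.
- The arm moves only by the shell command python3 -m inch 'ROWS' [OPENING]. ROWS is JSON, a list of rows, each an object of numbers: "dx", "dy", "dz": the shift along the tool's x, y, z as a fraction of full scale; "rx", "ry", "rz": the turn, a rotation vector about the tool's x, y, z as a fraction of full scale. In form: [{"dx": .., "dy": .., "dz": .., "rx": .., "ry": .., "rz": ..}, ...]. A call has 1 to 5 rows; each row is the pose to reach, as a shift and turn from the pose commanded when the call began, along the tool's axes at that moment; what a row does not reach only later rows make up. Full scale, the value 1, is 0.8 m for a shift and 1.5 rad for a turn. A row lasts 1/10 s, in which the tool goes at most 50 mm and 8.59 degrees, less where a joint would pass 70% of its speed; a pose out of reach is approached as far as the arm can. A call with a number of a shift or a turn outside -1 to 1 is refused whole. A call with a gripper value outside its range is refused whole. OPENING is the opening, from -1 (shut) to 1 (fully open), set as the call begins (- or left out, the last holds). The fingers move at their own pace and stop on an object; the grip force is fixed at half the most. Time passes only in rows, so rows that repeat a pose let the fingers close. It gives the time, the measured TCP pose, the force, the opening and the grip force at its end, in the units of the state.
- state(): the state, without advancing time (a new reading comes with each control period).
- optics.grab_frame(name): name is "scene" or "top" or "wrist"; returns the picture (384x512x3 uint8, red, green, blue); there is no depth.
- optics.camera_info(name): a dict with "fx", "fy", "cx", "cy" (pixels), "R" (3x3) and "t" (3): a world point X has camera coordinates R X + t. Camera axes: x right, y down, z forward; pixel columns grow to the right and rows downward; lengths in m; the calibration is good to about 2 mm. A picture is of the moment at which its call begins: read the wrist's pose just before it. camera_info takes no time and is no camera call; for the wrist camera it gives the pose at the moment of the call.
- ticket.job_done(): hands the job in; it is judged then, once.
Trained networks look in the newest picture that a camera, given by its name, has taken for a name from the list of things; names that differ only in an ending like _2 or _b are one class to them, and where a whole thing is asked for, a point or a joint stands for the part that bears it (a point fixed in the world has none). Each returns a list of dicts, best first, with "confidence" (0 to 1); they miss things now and then, are a little off and sometimes report something else, mostly with a low value. They report only what shows in the picture. A call takes as long as a camera call.
- nets.boxes_of(camera, name): "bbox" ([centre column, centre row, width, height] in pixels, round what is visible of it).
- nets.outline_of(camera, name): "pixels" (384x512 bool, what is visible of it) and "bbox" ([centre column, centre row, width, height] in pixels, round what is visible of it).
The state is a dict: "time": time; "joint_pos": joint angles; "joint_vel": joint speeds; "joint_efforts": joint torques, N m; "tool_pos": TCP position; "tool_rot": TCP orientation; "contact_force": force on the tool from outside, world axes, zero at the start; "ft_torque": the same for the moment, N m; "gripper_width": opening from 0.0 (shut) to 1.0 (fully open); "grasp_force": force on a finger pad.
Only numpy, scipy, OpenCV 4.12 (cv2) and the standard library are available. Lean on these libraries where they do the work, as an engineer would, in place of code of your own. Each camera call takes 0.05 s, during which the arm holds its last target. There are 200 camera calls.

## Task

Check the rebuilt brake on the handlebar stub in the vise: with the backs of your closed fingers press the lever smoothly towards the grip until it comes up solid, let it spring all the way back out, then press it up solid again and finish while still holding it there, so that its gap to the grip can be measured. Press the outer face of the lever only: do not grip or hook it, slap it or force it, and keep your hand off the grip, handlebar, brake cylinder and vise. Leave the loose parts on the bench where they lie.

Things in the scene. Friction and masses are not known exactly. Their poses are not given: they have to be found in the camera images.
- brake_lever (a joint): Plain aluminium hand brake lever, turning level about an upright pivot: 0 rad fully out (its own spring brings it there), 0.30 rad at its solid stop, where the blade still stands about 25 mm off the grip (its ball end 12 mm). At press_point it needs about 3 N to start and 6 N just before the stop, more if pressed fast, and rubbing of the fingers along the blade can add as much sideways; then it is solid. Over 40 N is too much.
- press_point (a point): Middle of the outer face of the lever's blade, where the fingers press; 145 mm above the bench, 108 mm from the pivot along the bar. Turns with the lever: x points level towards the grip (square to the bar when the lever is out), y along the bar from the pivot to the lever's free end, z up. Below it is clear air to the bench (loose parts there are up to 54 mm high).
- lever_pivot (a point): Centre of the lever's pivot, 145 mm above the bench; fixed to the bar. The lever turns about the vertical through it, clockwise seen from above as it is pressed in.
- grip_middle (a point): Centre of the black rubber grip on the axis of the bar, 145 mm above the bench. The grip is 33 mm thick and 125 mm long, along this point's y axis. Outer face of the blade stands 88 mm off the bar's axis when the lever is out.
- handlebar: Stub of steel handlebar, 22 mm thick and 360 mm long, level, clamped in the vise and carrying the grip, the dark brake cylinder and its reservoir, but not the lever. The reservoir's top is 60 mm above the bar's axis, and it ends 115 mm towards the vise from press_point. Origin on the bar's axis over the middle of the vise; y runs along the bar towards the grip. Cannot move. Not to be touched.
- lever_blade: The outer half of the lever's blade, the part to press; origin on the pivot at blade height, axes as press_point. The whole blade is 13 mm high, 10 mm thick, nearly straight from 35 mm on the pivot side of press_point to 20 mm beyond it, then bends out 6 mm to a 17 mm ball end 56 mm beyond it.
- lever_back: The inner half of the lever's blade, the face towards the grip; same origin and axes as lever_blade. Not to be touched: a finger here would be gripping or hooking the lever.
- vise_head: Grey-green bench vise with 80 mm jaws (155 mm high, 300 mm long along x with its screw), fixed to the bench; origin at bench height under the middle of the bar between the jaws, y along the bar towards the grip, -x towards its screw handle. Not to be touched.
- piston: Loose aluminium piston, 66 mm across and 54 mm high, standing; origin at the centre of its underside.
- conrod: Loose steel connecting rod lying flat, 155 mm long, 70 mm wide, 20 mm high; origin under its middle.
- micrometer: Loose outside micrometer lying flat, 160 mm long and 65 mm wide, 20 mm high; origin at bench height near the thimble's start.
- spanner: Loose steel spanner, 150 mm long, lying flat; origin under its middle.

How it is judged:
On the way, in this order (a step that is already met when the one before it is completed fails the run):
1. the lever is pressed up to its solid stop (over 0.27 of 0.30 rad) by the fingers on the blade's outer face, for 0.2 s (value of joint brake_lever above 0.27 rad and contact force between the fingers and lever_blade above 4 N), for 0.2 s.
2. the lever is let all the way back out (under 0.03 rad) for 0.2 s (value of joint brake_lever below 0.03 rad), for 0.2 s.
At the end, for the whole second after the job is handed in: The lever is held at its solid stop (over 0.27 rad of 0.30) by the fingers pressing the outer face of its blade with more than 4 N (all of step 1); the arm keeps its last pose, push and grip.
It fails at once if the lever is slapped (faster than 2 rad/s inwards, 0.2 m/s at the press point) (velocity of joint brake_lever above 2 rad/s).
It fails at once if the lever is forced (over 60 N) (contact force between the fingers and lever_blade above 60 N).
It fails at once if the lever is gripped or hooked: a finger presses on its inner face (contact force between the fingers and lever_back above 1 N).
It fails at once if the robot leans on the grip, bar, brake cylinder or vise (contact force between any of the fingers, the arm and handlebar above 1 N or contact force between any of the fingers, the arm and vise_head above 1 N).
It fails at once if a loose part on the bench is moved by more than 10 mm or lifted (distance of any of piston, conrod, micrometer, spanner from where it was at the start of the episode above 0.01 m).
It also fails if it takes over 38 s, if anything falls off the work surface, if the arm or the gripper's body presses on something with over 40 N, if the wrist force passes 120 N, or if a joint passes its speed limit or range.

## Working session

There is one attempt and no reset: what is moved stays moved. The work goes in short steps, Python scripts to look and compute and a shell command to move; the robot and the scene stay as the last step left them, time stands still between calls to the robot, and variables do not carry over. Pictures are saved under pics/ and viewed, at most 10 in all, crops included, and the job is handed in when it is done.

```bash
mkdir -p pics; cat > h.py <<'E'
import numpy as np, cv2
from plant import state, optics, ticket, nets
from scipy.spatial.transform import Rotation as Ro
def ray(info,u,v,z):
    R=np.array(info['R']);t=np.array(info['t'])
    c=-R.T@t; d=R.T@np.array([(u-info['cx'])/info['fx'],(v-info['cy'])/info['fy'],1])
    return c+d*(z-c[2])/d[2]
def proj(info,X):
    p=np.array(info['R'])@X+np.array(info['t']); return info['fx']*p[0]/p[2]+info['cx'],info['fy']*p[1]/p[2]+info['cy']
E
python3 - <<'E'
from h import *
s=state();print(s['time'],s['tool_pos'],s['tool_rot'])
ims=[]
for c in ['scene','top']:
    im=optics.grab_frame(c);i=optics.camera_info(c);print(c,-np.array(i['R']).T@np.array(i['t']),np.round(i['R'],2).tolist(),i['fx'])
    for n in ['lever_blade','handlebar','vise_head','piston','conrod','micrometer','spanner']:
        b=nets.outline_of(c,n)
        for o in b[:1]:
            P=np.argwhere(o['pixels'])[:,::-1].astype(np.float32)
            print(n,round(o['confidence'],2),np.round(o['bbox']),np.round(cv2.minAreaRect(P)[0]) if len(P) else 0,np.round(cv2.boxPoints(cv2.minAreaRect(P))).tolist())
    cv2.imwrite(f'pics/{c}0.png',im[:,:,::-1])
print(state()['time'])
E
```

```text
0.0 [0.20803333 0.58871556 0.23006505] [-2.97625032e-04  1.69090201e-01  9.85600067e-01 -9.61375409e-04]
scene [1.16258441 0.05497914 0.64825842] [[-0.3, 0.95, 0.01], [0.6, 0.19, -0.77], [-0.74, -0.23, -0.63]] 437.1924265165516
lever_blade 0.52 [363. 220. 102.  26.] [362. 217.] [[312.0, 212.0], [313.0, 203.0], [412.0, 222.0], [410.0, 230.0]]
handlebar 0.87 [291. 220. 201.  97.] [296. 213.] [[187.0, 196.0], [216.0, 138.0], [404.0, 231.0], [376.0, 289.0]]
vise_head 0.73 [227. 235.  82. 118.] [228. 235.] [[178.0, 285.0], [210.0, 167.0], [279.0, 185.0], [247.0, 304.0]]
piston 0.64 [322. 215.  29.  29.] [323. 213.] [[303.0, 220.0], [311.0, 195.0], [342.0, 205.0], [335.0, 230.0]]
conrod 0.9 [339. 310.  41.  76.] [338. 310.] [[317.0, 272.0], [358.0, 272.0], [358.0, 348.0], [317.0, 348.0]]
micrometer 0.65 [151. 248.  64.  48.] [149. 251.] [[112.0, 246.0], [125.0, 222.0], [187.0, 255.0], [173.0, 279.0]]
spanner 0.78 [188. 202.  41.  44.] [190. 202.] [[167.0, 216.0], [202.0, 177.0], [214.0, 188.0], [179.0, 227.0]]
top [ 0.42233432 -0.12518269  0.95729838] [[-0.02, -1.0, -0.02], [-0.99, 0.02, -0.16], [0.16, 0.01, -0.99]] 368.72450800763914
lever_blade 0.81 [175. 178.  76.  17.] [176. 179.] [[138.0, 176.0], [213.0, 170.0], [214.0, 182.0], [139.0, 188.0]]
handlebar 0.83 [230. 155. 159.  42.] [228. 157.] [[146.0, 156.0], [153.0, 123.0], [311.0, 158.0], [304.0, 191.0]]
vise_head 0.9 [262. 178.  66. 126.] [269. 175.] [[229.0, 232.0], [245.0, 110.0], [310.0, 118.0], [294.0, 240.0]]
conrod 0.91 [186. 150.  31.  53.] [187. 149.] [[174.0, 123.0], [200.0, 123.0], [200.0, 175.0], [174.0, 175.0]]
micrometer 0.87 [335. 160.  64.  27.] [338. 162.] [[307.0, 156.0], [314.0, 141.0], [369.0, 167.0], [363.0, 182.0]]
spanner 0.71 [334. 224.  12.  60.] [334. 226.] [[327.0, 197.0], [341.0, 197.0], [341.0, 255.0], [327.0, 255.0]]
0.8
```

View both.

```bash
python3 - <<'E'
import cv2
a=cv2.imread('pics/top0.png')[80:270,100:400];cv2.imwrite('pics/t1.png',cv2.resize(a,(780,494)))
a=cv2.imread('pics/scene0.png')[110:370,90:440];cv2.imwrite('pics/s1.png',cv2.resize(a,(780,579)))
E
```

```text
(no output)
```

View pics/t1.png

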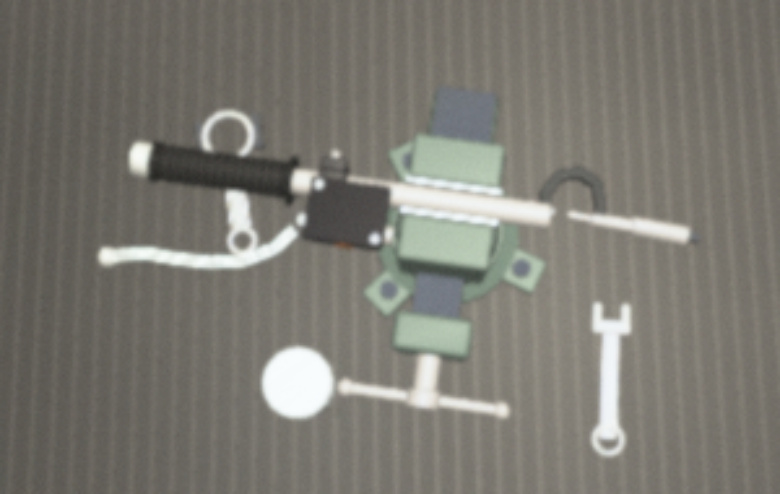

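View pics/s1.png

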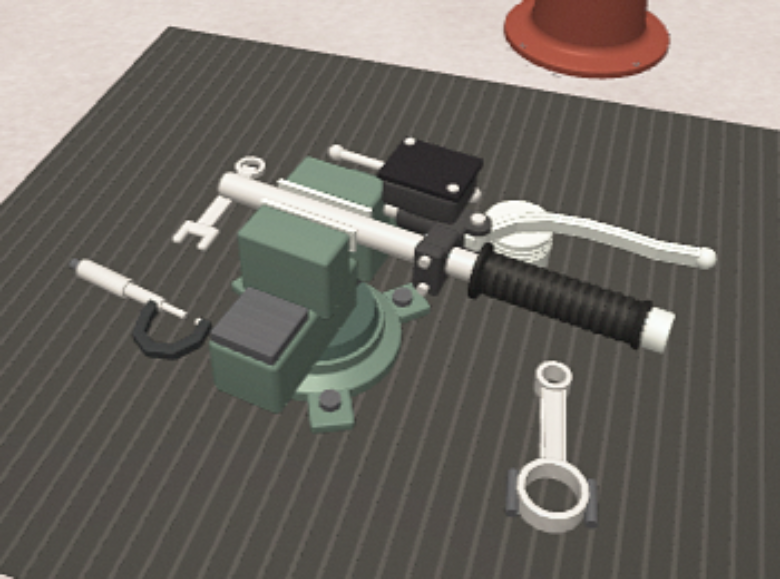

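```bash
python3 - <<'E'
from h import *
i=optics.camera_info('top')
f=lambda a,b,z=.145: ray(i,100+a/2.6,80+b/2.6,z)[:2]
g,e,gl,gr,ball=f(131,158),f(552,214),f(152,161),f(295,178),f(104,257)
ax=(g-e)/np.linalg.norm(g-e); n=np.array([ax[1],-ax[0]])  # n toward grip (+x)
print('bar len',np.linalg.norm(g-e),'yaw of y axis',np.degrees(np.arctan2(-ax[0],ax[1])),ax,n)
gm=(gl+gr)/2
for nm,p in dict(g=g,e=e,gl=gl,gr=gr,ball=ball,lv1=f(250,264),lv2=f(180,262),lv3=f(210,264)).items(): print(nm,p,'along',(p-gm)@ax,'off',(p-gm)@n)
j=optics.camera_info('scene')
for u,v in [(706,258)]: 
    q=ray(j,90+u*350/780,110+v*260/579,.145)[:2];print('scene ball',q,(q-gm)@ax,(q-gm)@n)
q=ray(j,90+657*350/780,110+332*260/579,.145)[:2];print('scene gripend',q,(q-g)@ax,(q-g)@n)
q=ray(j,90+233*350/780,110+188*260/579,.145)[:2];print('scene bar end',q,(q-e)@ax,(q-e)@n)
pp=ball-56*.001*ax; pp_axis=gm+((pp-gm)@ax)*ax-0.088*n
print('press',pp_axis,'radius',np.hypot(*pp_axis))
print('piston',f(297,382,.054)); print(state()['tool_pos'],state()['time'])
x=Ro.from_quat(np.roll(state()['tool_rot'],-1)).as_matrix();print(x.round(3))
E
```

```text
bar len 0.37144385950336717 yaw of y axis -8.894471741188791 [0.15461506 0.98797479] [ 0.98797479 -0.15461506]
g [0.65557434 0.12564996] along 0.08240703628688538 off -0.0007125072395237388
e [ 0.59814352 -0.24132721] along -0.2890368232164819 off -0.0007125072395237353
gl [0.65247554 0.10704068] along 0.06354242282972647 off -0.0008967692342470943
gr [ 0.63459828 -0.01879325] along -0.06354242282972647 off 0.0008967692342470943
ball [0.56766564 0.14646485] along 0.08937961710843792 off -0.09078238168989465
lv1 [0.55918818 0.01984427] along -0.037029070259275994 off -0.07958044196084554
lv2 [0.56205773 0.08040806] along 0.02325010644829345 off -0.08610947957974337
lv3 [0.55982783 0.05441212] along -0.0027779996395099257 off -0.08429319929471508
scene ball [0.57120015 0.14414642] 0.08763555021093763 -0.08693190946243326
scene gripend [0.65952351 0.11456788] -0.010338208458869156 0.005615141128092233
scene bar end [ 0.60335759 -0.22879869] 0.013184032382832406 0.003214272943797444
press [0.56175612 0.09070806] radius 0.5690324140376027
piston [ 0.4614421  -0.00925404]
[0.20830082 0.58925721 0.2313397 ] 0.8
[[-0.943  0.333  0.   ]
 [ 0.333  0.943  0.   ]
 [-0.     0.    -1.   ]]
```

Top view shows the bar nearly along y with the grip on the left. The lever stands on the robot side, with its ball at crop (104,257). The piston is well clear at crop (297,382). Next I close the fingers, go to about 55 mm outside the press point at the current height, and turn so that tool y points along the press direction.

```bash
R='x'; python3 -m inch '[{"dx":-0.556,"dy":-0.453,"rz":0.924},{"dx":-0.556,"dy":-0.453,"rz":0.924},{"dx":-0.556,"dy":-0.453,"rz":0.924},{"dx":-0.556,"dy":-0.453,"rz":0.924},{"dx":-0.556,"dy":-0.453,"rz":0.924}]' -1
cat >> h.py <<'E'
def to(p,yaw_y):
    "fractions from here to TCP p with tool y at world angle yaw_y, pointing down"
    s=state();M=Ro.from_quat(np.roll(s['tool_rot'],-1)).as_matrix()
    d=M.T@(np.array(p)-s['tool_pos'])/.8
    y=np.array([np.cos(yaw_y),np.sin(yaw_y),0]);z=np.array([0,0,-1.]);T=np.c_[np.cross(y,z),y,z]
    print('t',s['time'],'pos',s['tool_pos'].round(4) if hasattr(s['tool_pos'],'round') else s['tool_pos'],'F',np.round(s['contact_force'],1),'D',d.round(4),'r',(Ro.from_matrix(M.T@T).as_rotvec()/1.5).round(4))
E
python3 -c "
from h import *
to([.507,.099,.231],np.radians(-8.9))"
```

```text
t 0.8 pos [0.2083 0.5893 0.2313] F [-0.2  0.5  1.2] D [-5.563e-01 -4.533e-01  4.000e-04] r [ 0.     -0.      0.9242]validation failed for argument at $[0]...
```

```bash
python3 -m inch '[{"dx":-0.556,"dy":-0.453,"dz":0,"rx":0,"ry":0,"rz":0.924},{"dx":-0.556,"dy":-0.453,"dz":0,"rx":0,"ry":0,"rz":0.924},{"dx":-0.556,"dy":-0.453,"dz":0,"rx":0,"ry":0,"rz":0.924},{"dx":-0.556,"dy":-0.453,"dz":0,"rx":0,"ry":0,"rz":0.924},{"dx":-0.556,"dy":-0.453,"dz":0,"rx":0,"ry":0,"rz":0.924}]' -1
python3 -c "
from h import *
to([.507,.099,.231],np.radians(-8.9))"
```

```text
time: 1.3
tool_pos: [0.339, 0.3741, 0.2315]
tool_rot: [0.0, 0.521, 0.854, 0.0]
contact_force: [1.2, 0.7, 0.4]
gripper_width: 0.144
grasp_force: 0.0
t 1.3 pos [0.339  0.3741 0.2315] F [1.2 0.7 0.4] D [-0.4019  0.0293  0.0007] r [ 5.000e-04 -2.000e-04  4.205e-01]
```

```bash
python3 -m inch '[{"dx":-0.40,"dy":0.03,"dz":0,"rx":0,"ry":0,"rz":0.42},{"dx":-0.40,"dy":0.03,"dz":0,"rx":0,"ry":0,"rz":0.42},{"dx":-0.40,"dy":0.03,"dz":0,"rx":0,"ry":0,"rz":0.42},{"dx":-0.40,"dy":0.03,"dz":0,"rx":0,"ry":0,"rz":0.42},{"dx":-0.40,"dy":0.03,"dz":0,"rx":0,"ry":0,"rz":0.42}]'
python3 -c "
from h import *
to([.507,.099,.231],np.radians(-8.9))"
```

```text
time: 1.8
tool_pos: [0.4711, 0.1615, 0.2317]
tool_rot: [0.0, 0.759, 0.651, 0.001]
contact_force: [-0.4, -0.5, 0.5]
gripper_width: -0.0
grasp_force: 0.0
t 1.8 pos [0.4711 0.1615 0.2317] F [-0.4 -0.5  0.5] D [-0.0704  0.0562  0.0009] r [ 0.0008 -0.0004  0.0021]
```

```bash
python3 -m inch '[{"dx":0,"dy":0,"dz":0,"rx":0,"ry":0,"rz":0},{"dx":0,"dy":0,"dz":0,"rx":0,"ry":0,"rz":0}]'
python3 - <<'E'
from h import *
to([.507,.099,.231],np.radians(-8.9))
im=optics.grab_frame('wrist');i=optics.camera_info('wrist')
print(-np.array(i['R']).T@np.array(i['t']),np.round(i['R'],2).tolist(),i['fx'])
o=nets.outline_of('wrist','lever_blade')
for k in o[:2]: print(k['confidence'],k['bbox'])
cv2.imwrite('pics/w1.png',im[:,:,::-1])
E
```

```text
time: 2.0
tool_pos: [0.4707, 0.1626, 0.2313]
tool_rot: [-0.0, 0.759, 0.652, 0.0]
contact_force: [-0.7, 0.5, -0.3]
gripper_width: 0.002
grasp_force: 0.0
t 2.0 pos [0.4707 0.1626 0.2313] F [-0.7  0.5 -0.3] D [-0.0717  0.0569  0.0004] r [-0.0002 -0.0003  0.0026]
[0.48064137 0.23522019 0.37509195] [[0.99, -0.15, -0.0], [-0.14, -0.95, 0.28], [-0.04, -0.28, -0.96]] 323.3749142694054
0.76 [394.5, 253.9, 19.8, 111.1]
```

View pics/w1.png

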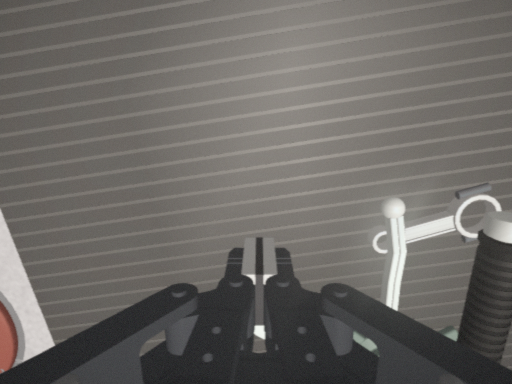

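Wrist view shows the ball end at (394,208), the blade running down from it, and the grip end at about (497,225). I compute the ball and bar axis from this closer view.

```bash
python3 - <<'E'
from h import *
i=optics.camera_info('wrist')
b=ray(i,394,208,.145)[:2]; l1=ray(i,390,262,.1515)[:2]; l2=ray(i,387,300,.1515)[:2]
ax=np.array([.1546,.988]);n=np.array([.988,-.1546]);gm=np.array([.6435,.0441])
gl=ray(i,486,235,.145)[:2]
for p in (b,l1,l2,gl): print(p,(p-gm)@ax,(p-gm)@n)
E
```

```text
[0.56863348 0.14413046] 0.08725572712478452 -0.08943283479793629
[0.56174596 0.10321501] 0.045766458126351404 -0.08991217331429213
[0.55822423 0.06978204] 0.012190220372738389 -0.08822290633113475
[0.63786048 0.1116796 ] 0.06589677387584247 -0.016019655840374555
```

```bash
python3 -m inch '[{"dx":-0.071,"dy":0.057,"dz":0,"rx":0,"ry":0,"rz":0.003},{"dx":-0.071,"dy":0.057,"dz":0,"rx":0,"ry":0,"rz":0.003},{"dx":-0.071,"dy":0.057,"dz":0.0625,"rx":0,"ry":0,"rz":0.003},{"dx":-0.071,"dy":0.057,"dz":0.128,"rx":0,"ry":0,"rz":0.003},{"dx":-0.071,"dy":0.057,"dz":0.128,"rx":0,"ry":0,"rz":0.003}]'
python3 - <<'E'
from h import *
P=np.array([.5615,.0893]);n=np.array([.988,-.1546])
to([*(P-.0145*n),.128],np.radians(-8.9))
im=optics.grab_frame('wrist')
cv2.imwrite('pics/w2.png',im[:,:,::-1])
E
```

```text
time: 2.6
tool_pos: [0.5009, 0.1016, 0.1212]
tool_rot: [-0.005, 0.758, 0.652, -0.006]
contact_force: [-0.4, 0.0, -0.3]
gripper_width: 0.004
grasp_force: 0.0
t 2.6 pos [0.5009 0.1016 0.1212] F [-0.4  0.  -0.3] D [-0.0038  0.0589 -0.0093] r [-0.0097  0.0019  0.0029]
```

View pics/w2.png

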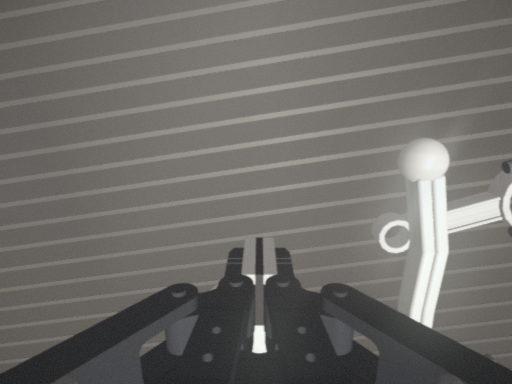

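The fingers are outside the lever, level with the blade, and the ball is at (423,160). I close most of the gap first, then creep.

```bash
python3 -m inch '[{"dx":-0.004,"dy":0.01,"dz":0,"rx":0,"ry":0,"rz":0},{"dx":-0.004,"dy":0.02,"dz":0,"rx":0,"ry":0,"rz":0},{"dx":-0.004,"dy":0.03,"dz":0,"rx":0,"ry":0,"rz":0},{"dx":-0.004,"dy":0.038,"dz":0,"rx":0,"ry":0,"rz":0},{"dx":-0.004,"dy":0.038,"dz":0,"rx":0,"ry":0,"rz":0}]'
python3 - <<'E'
from h import *
P=np.array([.5615,.0893]);n=np.array([.988,-.1546])
to([*(P-.0145*n),.128],np.radians(-8.9))
E
```

```text
time: 3.15
tool_pos: [0.5381, 0.0925, 0.1301]
tool_rot: [0.001, 0.759, 0.651, 0.001]
contact_force: [-0.4, 0.3, -0.4]
gripper_width: 0.002
grasp_force: 0.0
t 3.15 pos [0.5381 0.0925 0.1301] F [-0.4  0.3 -0.4] D [0.0006 0.0113 0.0027] r [ 0.0013 -0.0003  0.0009]
```

```bash
python3 -m inch '[{"dx":0,"dy":0.003,"dz":0.001,"rx":0,"ry":0,"rz":0},{"dx":0,"dy":0.006,"dz":0.002,"rx":0,"ry":0,"rz":0},{"dx":0,"dy":0.009,"dz":0.002,"rx":0,"ry":0,"rz":0},{"dx":0,"dy":0.012,"dz":0.002,"rx":0,"ry":0,"rz":0},{"dx":0,"dy":0.015,"dz":0.002,"rx":0,"ry":0,"rz":0}]'
```

```text
time: 3.65
tool_pos: [0.548, 0.091, 0.1271]
tool_rot: [-0.001, 0.759, 0.651, -0.0]
contact_force: [-3.9, 3.0, 2.5]
gripper_width: -0.001
grasp_force: 2.2
```

```bash
python3 -m inch '[{"dx":0.001,"dy":0.003,"dz":0,"rx":0,"ry":0,"rz":0.014},{"dx":0.002,"dy":0.006,"dz":0,"rx":0,"ry":0,"rz":0.028},{"dx":0.003,"dy":0.009,"dz":0,"rx":0,"ry":0,"rz":0.042},{"dx":0.004,"dy":0.012,"dz":0,"rx":0,"ry":0,"rz":0.056},{"dx":0.005,"dy":0.015,"dz":0,"rx":0,"ry":0,"rz":0.07}]'
```

```text
time: 4.15
tool_pos: [0.5598, 0.0946, 0.127]
tool_rot: [-0.002, 0.793, 0.61, -0.0]
contact_force: [-5.9, 6.4, 1.7]
gripper_width: -0.003
grasp_force: 3.4
```

```bash
python3 -m inch '[{"dx":0.002,"dy":0.003,"dz":0,"rx":0,"ry":0,"rz":0.014},{"dx":0.004,"dy":0.006,"dz":0,"rx":0,"ry":0,"rz":0.028},{"dx":0.006,"dy":0.009,"dz":0,"rx":0,"ry":0,"rz":0.042},{"dx":0.008,"dy":0.012,"dz":0,"rx":0,"ry":0,"rz":0.056},{"dx":0.009,"dy":0.015,"dz":0,"rx":0,"ry":0,"rz":0.07}]'
```

```text
time: 4.65
tool_pos: [0.5733, 0.0976, 0.1269]
tool_rot: [-0.001, 0.824, 0.567, -0.001]
contact_force: [-4.7, 3.1, 2.1]
gripper_width: 0.004
grasp_force: 3.1
```

```bash
python3 -m inch '[{"dx":0.001,"dy":0.0025,"dz":0,"rx":0,"ry":0,"rz":0.012},{"dx":0.002,"dy":0.005,"dz":0,"rx":0,"ry":0,"rz":0.024},{"dx":0.003,"dy":0.0075,"dz":0,"rx":0,"ry":0,"rz":0.036},{"dx":0.004,"dy":0.009,"dz":0,"rx":0,"ry":0,"rz":0.048},{"dx":0.005,"dy":0.0105,"dz":0,"rx":0,"ry":0,"rz":0.06}]'
```

```text
time: 5.15
tool_pos: [0.5824, 0.0991, 0.127]
tool_rot: [-0.002, 0.848, 0.53, -0.001]
contact_force: [-5.5, 4.8, 2.9]
gripper_width: 0.002
grasp_force: 3.5
```

```bash
python3 -m inch '[{"dx":0,"dy":0.0012,"dz":0,"rx":0,"ry":0,"rz":0},{"dx":0,"dy":0.0024,"dz":0,"rx":0,"ry":0,"rz":0}]'; python3 -m inch '[{"dx":0,"dy":0.0012,"dz":0,"rx":0,"ry":0,"rz":0},{"dx":0,"dy":0.0024,"dz":0,"rx":0,"ry":0,"rz":0}]'
```

```text
time: 5.35
tool_pos: [0.5841, 0.099, 0.127]
tool_rot: [-0.003, 0.848, 0.53, -0.0]
contact_force: [-5.4, 7.4, 1.8]
gripper_width: 0.004
grasp_force: 4.3
time: 5.55
tool_pos: [0.5846, 0.099, 0.1269]
tool_rot: [-0.004, 0.848, 0.53, -0.001]
contact_force: [-11.6, 11.3, 6.6]
gripper_width: -0.0
grasp_force: 7.7
```

```bash
python3 -m inch '[{"dx":0,"dy":0.001,"dz":0,"rx":0,"ry":0,"rz":0},{"dx":0,"dy":0.001,"dz":0,"rx":0,"ry":0,"rz":0},{"dx":0,"dy":0.001,"dz":0,"rx":0,"ry":0,"rz":0},{"dx":0,"dy":0.001,"dz":0,"rx":0,"ry":0,"rz":0}]'; python3 - <<'E'
from h import *
a=optics.grab_frame('top'); cv2.imwrite('pics/t2.png',cv2.resize(a[100:220,100:260,::-1],(800,600)))
E
```

```text
time: 5.95
tool_pos: [0.5846, 0.099, 0.1269]
tool_rot: [-0.005, 0.848, 0.53, -0.002]
contact_force: [-13.1, 10.0, 6.4]
gripper_width: 0.001
grasp_force: 8.0
```

View pics/t2.png

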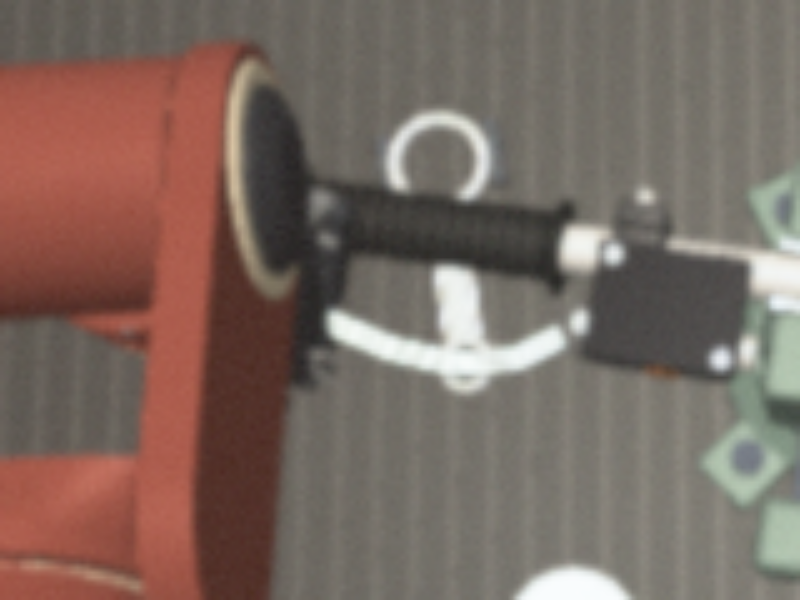

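The lever is in close to the grip (blade at about (450,350) in the crop), and the push force of 16 N rises without motion, so it is at the stop. Now I release it.

```bash
python3 -c "
from h import *
to([.535,.093,.127],np.radians(-8.9))"
```

```text
t 6.0 pos [0.5846 0.099  0.127 ] F [-12.7  10.8   7.2] D [-0.0339 -0.0525  0.0004] r [-0.0065 -0.0023 -0.1986]
```

```bash
python3 -m inch '[{"dx":0,"dy":-0.008,"dz":0,"rx":0,"ry":0,"rz":0},{"dx":-0.008,"dy":-0.02,"dz":0,"rx":0,"ry":0,"rz":-0.05},{"dx":-0.018,"dy":-0.034,"dz":0,"rx":0,"ry":0,"rz":-0.1},{"dx":-0.027,"dy":-0.046,"dz":0,"rx":0,"ry":0,"rz":-0.15},{"dx":-0.034,"dy":-0.058,"dz":0,"rx":0,"ry":0,"rz":-0.199}]'; python3 -m inch '[{"dx":0,"dy":0,"dz":0,"rx":0,"ry":0,"rz":0},{"dx":0,"dy":0,"dz":0,"rx":0,"ry":0,"rz":0},{"dx":0,"dy":0,"dz":0,"rx":0,"ry":0,"rz":0},{"dx":0,"dy":0,"dz":0,"rx":0,"ry":0,"rz":0},{"dx":0,"dy":0,"dz":0,"rx":0,"ry":0,"rz":0}]'; python3 - <<'E'
from h import *
to([.5381,.0925,.128],np.radians(-8.9))
a=optics.grab_frame('wrist'); cv2.imwrite('pics/w3.png',a[:,:,::-1])
E
```

```text
time: 6.5
tool_pos: [0.534, 0.0912, 0.1273]
tool_rot: [0.0, 0.759, 0.651, 0.0]
contact_force: [-0.5, 0.1, -0.5]
gripper_width: -0.004
grasp_force: 0.0
time: 7.0
tool_pos: [0.5345, 0.0914, 0.1273]
tool_rot: [0.0, 0.76, 0.65, 0.0]
contact_force: [-0.5, -0.3, -0.7]
gripper_width: -0.002
grasp_force: 0.0
t 7.0 pos [0.5345 0.0914 0.1273] F [-0.5 -0.3 -0.7] D [ 0.002   0.0043 -0.0009] r [ 0.0001  0.     -0.0001]
```

View pics/w3.png

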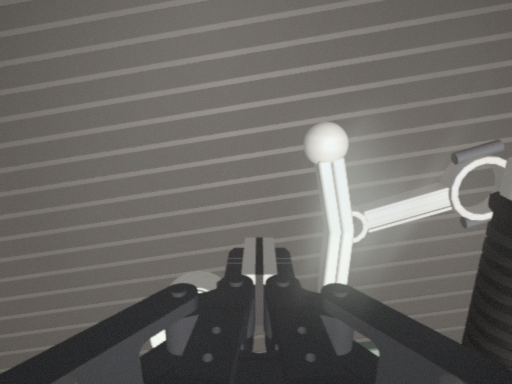

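The lever has sprung back out, with the ball at (326,143) and clear air to the fingers. Now the second press, along the same path.

```bash
python3 -c "
from h import *
print(ray(optics.camera_info('wrist'),326,143,.145))"; python3 -m inch '[{"dx":0.001,"dy":0.004,"dz":0,"rx":0,"ry":0,"rz":0},{"dx":0.002,"dy":0.008,"dz":0,"rx":0,"ry":0,"rz":0},{"dx":0.002,"dy":0.011,"dz":0,"rx":0,"ry":0,"rz":0},{"dx":0.002,"dy":0.014,"dz":0,"rx":0,"ry":0,"rz":0},{"dx":0.002,"dy":0.017,"dz":0,"rx":0,"ry":0,"rz":0}]'; python3 -c "
from h import *
to([.5846,.099,.127],np.radians(-8.9)-.298)"
```

```text
[0.56833797 0.14326279 0.145     ]
time: 7.55
tool_pos: [0.5478, 0.091, 0.1272]
tool_rot: [-0.0, 0.76, 0.65, -0.0]
contact_force: [-3.5, 2.3, 2.1]
gripper_width: -0.0
grasp_force: 2.1
t 7.55 pos [0.5478 0.091  0.1272] F [-3.5  2.3  2.1] D [0.017  0.0439 0.0002] r [-0.0006 -0.      0.1988]
```

Ball back within 1 mm of its out position. Continue pressing.

```bash
python3 -m inch '[{"dx":0.0015,"dy":0.003,"dz":0,"rx":0,"ry":0,"rz":0.014},{"dx":0.003,"dy":0.006,"dz":0,"rx":0,"ry":0,"rz":0.028},{"dx":0.0045,"dy":0.009,"dz":0,"rx":0,"ry":0,"rz":0.042},{"dx":0.006,"dy":0.012,"dz":0,"rx":0,"ry":0,"rz":0.056},{"dx":0.0075,"dy":0.015,"dz":0,"rx":0,"ry":0,"rz":0.07}]'; python3 -m inch '[{"dx":0.0015,"dy":0.003,"dz":0,"rx":0,"ry":0,"rz":0.014},{"dx":0.003,"dy":0.006,"dz":0,"rx":0,"ry":0,"rz":0.028},{"dx":0.0045,"dy":0.009,"dz":0,"rx":0,"ry":0,"rz":0.042},{"dx":0.006,"dy":0.012,"dz":0,"rx":0,"ry":0,"rz":0.056},{"dx":0.0075,"dy":0.015,"dz":0,"rx":0,"ry":0,"rz":0.07}]';  python3 -c "
from h import *
to([.5846,.099,.127],np.radians(-8.9)-.298)"
```

```text
time: 8.05
tool_pos: [0.5605, 0.0953, 0.1272]
tool_rot: [-0.0, 0.793, 0.609, -0.0]
contact_force: [-4.3, 2.0, 2.5]
gripper_width: -0.002
grasp_force: 2.4
time: 8.55
tool_pos: [0.5736, 0.0982, 0.1272]
tool_rot: [-0.001, 0.824, 0.566, -0.0]
contact_force: [-5.2, 2.6, 3.0]
gripper_width: -0.001
grasp_force: 2.9
t 8.55 pos [0.5736 0.0982 0.1272] F [-5.2  2.6  3. ] D [0.0059 0.0125 0.0003] r [-0.0008 -0.0002  0.0578]
```

```bash
python3 -m inch '[{"dx":0.0015,"dy":0.003,"dz":0,"rx":0,"ry":0,"rz":0.014},{"dx":0.003,"dy":0.006,"dz":0,"rx":0,"ry":0,"rz":0.028},{"dx":0.0045,"dy":0.009,"dz":0,"rx":0,"ry":0,"rz":0.042},{"dx":0.006,"dy":0.011,"dz":0,"rx":0,"ry":0,"rz":0.058},{"dx":0.006,"dy":0.0125,"dz":0,"rx":0,"ry":0,"rz":0.058}]'; python3 -m inch '[{"dx":0,"dy":0.0012,"dz":0,"rx":0,"ry":0,"rz":0},{"dx":0,"dy":0.0024,"dz":0,"rx":0,"ry":0,"rz":0},{"dx":0,"dy":0.0036,"dz":0,"rx":0,"ry":0,"rz":0},{"dx":0,"dy":0.0036,"dz":0,"rx":0,"ry":0,"rz":0}]'
```

```text
time: 9.05
tool_pos: [0.5846, 0.0995, 0.1272]
tool_rot: [-0.001, 0.848, 0.53, -0.0]
contact_force: [-5.1, 4.9, 2.3]
gripper_width: -0.004
grasp_force: 3.6
time: 9.45
tool_pos: [0.5849, 0.0995, 0.1272]
tool_rot: [-0.004, 0.848, 0.53, -0.002]
contact_force: [-13.2, 7.0, 7.4]
gripper_width: -0.004
grasp_force: 7.9
```

```bash
python3 -m inch '[{"dx":0,"dy":0.0005,"dz":0,"rx":0,"ry":0,"rz":0},{"dx":0,"dy":0.0005,"dz":0,"rx":0,"ry":0,"rz":0},{"dx":0,"dy":0.0005,"dz":0,"rx":0,"ry":0,"rz":0},{"dx":0,"dy":0.0005,"dz":0,"rx":0,"ry":0,"rz":0}]'; python3 -c "
from h import *
print(ticket.job_done())"
```

```text
time: 9.85
tool_pos: [0.5849, 0.0995, 0.1272]
tool_rot: [-0.004, 0.848, 0.531, -0.002]
contact_force: [-14.1, 8.0, 7.3]
gripper_width: -0.002
grasp_force: 8.5
the job is handed in; nothing more can be done
None
```

I pressed the lever up solid, let it spring fully back out, then pressed it solid again and handed the job in while still holding it at the stop with about 16 N; the hand-in returned no verdict.

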